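# Set the polishing speed one click over and start the spindle

## Task

On the polishing machine's grey console, rub the big black knurled speed knob round with a fingertip, without gripping it, until its white pointer clicks into the notch at the green dot, and take the finger off. Then press the white start button fully down and let it come back up. Do not start the machine before the speed is set, and leave the wire brush, the abrasive discs and the wooden block where they are.

Things in the scene. Friction and masses are not known exactly. Their poses are not given: they have to be found in the camera images.
- knob_top (a point): centre of the flat, rubber-faced top of the speed knob, on its vertical axis. The knob is a black knurled disc 96 mm across and 20 mm thick, too wide for a gripper to span; its top is 104 mm above the bench, its underside 9 mm above the console's flat top plate (plate at 75 mm above the bench). Its top has only a flush aluminium centre cap and a flush white pointer line, nothing stands up from it
- pointer_tip (a point): outer end of the white pointer line on the knob's top, 44 mm from the knob's axis; turns with the knob
- speed_knob (a joint): angle of the knob (rad), growing anticlockwise seen from above; about 0 at the start (pointer at the white line). Notches every 0.785 rad (45 degrees), stops at +-1.75. A notch holds with up to about 0.06 N m; let go clearly more than half-way over, the knob snaps on into the next notch
- knob_seat (a joint): how far the knob is pushed down on its spring (m): 0 up, 0.006 at the stop. It begins to sink at about 3 N and takes about 1.5 N more per mm; it rises when let go, and it turns at any depth
- green_mark (a point): flat round green sticker disc, 18 mm across and 2 mm thick, on the console's top plate beside the knob, 62 mm from the knob's axis; the point is the centre of its top face. It marks the knob notch one click (45 degrees) to one side of the white line where the pointer stands at the start; which side varies
- red_mark (a point): flat round red sticker disc, 18 mm across and 2 mm thick, on the console's top plate beside the knob, 62 mm from the knob's axis; the point is the centre of its top face. It marks the knob notch one click (45 degrees) to one side of the white line where the pointer stands at the start; which side varies
- start_button_top (a point): centre of the top of the white round start button, 34 mm across, in a black housing on the same console, 145 mm from the knob's axis; pressed straight down; moves with the button
- start_button (a joint): how far the start button is pressed (m): 0 up, 0.008 fully down, where its spring pushes back with 4 N; it springs up when let go
- wire_brush: loose wire cup brush: brass bristle ring 74 mm across with a wooden hub and steel stub, 56 mm tall, 0.16 kg; origin at the centre of its underside
- disc_stack: loose stack of red-brown and grey abrasive discs (one piece), 92 mm across, 21 mm tall, 0.22 kg; origin at the centre of its underside
- sanding_block: loose wooden block 45 x 85 x 38 mm, 0.12 kg; origin at the centre of its underside

How it is judged (in metres and radians):
On the way, in this order (a step that is already met when the one before it is completed fails the run):
1. the knob has clicked in at the green dot, is still, and stands up on its spring again (horizontal distance between pointer_tip and green_mark below 0.019 m and value of joint knob_seat below 0.001 m and velocity of joint speed_knob between -0.1 and 0.1 rad/s), for 0.2 s.
2. the start button is pressed down (value of joint start_button above 0.006 m).
At the end, for the whole second after the job is handed in: the pointer stands at the green dot (within about 11 degrees), the knob is still and up on its spring, the start button has been pressed at least 6 mm and is up again, and the brush, discs and block are within 15 mm of where they began (all of step 1 and value of joint start_button below 0.002 m and distance of each of wire_brush, disc_stack, sanding_block from where it was at the start of the episode below 0.015 m); the robot touches nothing.
It fails at once if the start button is pressed before the knob is set to the green dot (value of joint start_button above 0.003 m and not (horizontal distance between pointer_tip and green_mark below 0.019 m)).
It fails at once if a bystander is moved, lifted or carried (distance of any of wire_brush, disc_stack, sanding_block from where it was at the start of the episode above 0.015 m).
It also fails if it takes over 48 s, if anything falls off the work surface, if the arm or the gripper's body presses on something with over 40 N, if the wrist force passes 120 N, or if a joint passes its speed limit or range.

## Robot

A 6-joint arm with a two-finger parallel gripper is mounted at the origin on the work surface. World frame = base frame: x ahead of the robot, y to its left, z up, the work surface at z = 0. Lengths are in mm, angles in rad, forces in N, time in s.
With the tool pointing down it reaches from about 350 to 975 mm from the base axis. Payload 7.1 kg.
Tool frame: the origin (TCP) lies at the very end of the fingers, on their centre line; the grasp point (between the pads) lies 19 mm behind it (ctrl.grip_point_offset is the distance from the TCP to the grasp point, in mm); z points along the fingers, y is the direction in which the jaws open and shut (so a half turn about z gives the same grasp; the last joint's range is limited). The gripper opens to 88 mm and grips with 3 to 60 N. Pads are 20 mm wide; open, the fingers measure 115 mm over their backs; the gripper's body (75 mm by 178 mm) begins 61 mm behind the grasp point.
Start: joints at [1.303, 0.423, 1.63, -0, 1.089, -0.019], TCP at [153.869, 605.747, 222.675] pointing down, gripper open.
Joint ranges: [-3, 3], [-0.9, 2.11], [0.09, 2.58], [-1.31, 4.45], [0.11, 2.69], [-2.54, 2.54]. Speed limits (rad/s): [2.39, 2.39, 3.01, 3.14, 3.14, 3.14].

## Interface

Orientations are given as a rotation vector (axis times angle).
In Python, from workcell import ctrl gives the robot as it stands.
- The arm moves only by the tool move_arm, never from a script. Its argument "increments" is one flat list of numbers, 5 for each row, row after row: the closure in counts, from 0 (fully open) to 255 (shut), then the shift along the tool's x, y, z in mm, then the turn about the tool's z in degrees. In form: [grip, dx, dy, dz, yaw, grip, dx, dy, dz, yaw, ...]. A call has 1 to 12 rows; each row is the pose to reach, as a shift and turn from the pose measured when the call began, along the tool's axes at that moment; what a row does not reach only later rows make up. A row lasts 1/8 s, in which the tool goes at most 62.5 mm and 10.7 degrees, less where a joint would pass 70% of its speed; a pose out of reach is approached as far as the arm can. A call with a gripper value outside its range is refused whole. The fingers move at their own pace and stop on an object; the grip force is fixed at half the most. Time passes only in rows, so rows that repeat a pose let the fingers close. It gives the time, the measured TCP pose, the force and the opening at its end, in the units of the state.
- ctrl.get_obs(): the state, without advancing time (a new reading comes with each control period).
- ctrl.get_image(name): name is "scene" or "top"; returns a dict with "frame" (384x512x3 uint8, red, green, blue), "vertical_fov" (degrees; the focal length in pixels is half the picture's height over the tangent of half this angle, whatever the lens; pixels are square), "cx", "cy" (the principal point, pixels), "pose" (4x4, takes a point from camera to world coordinates). Camera axes: x right, y down, z forward; pixel columns grow to the right and rows downward; lengths in mm; the calibration is good to about 2 mm. A picture is of the moment at which its call begins. There is no depth.
- ctrl.close_job(): hands the job in, once; it reports no verdict.
The state is a dict: "t": time; "qpos": joint angles; "qvel": joint speeds; "joint_torque": joint torques, N m; "ee_pos": TCP position; "orientation": TCP orientation; "ft_force": force on the tool from outside, world axes, zero at the start; "moment": the same for the moment, N m; "width": finger opening in mm.
Only numpy, scipy, OpenCV 4.12 (cv2) and the standard library are available. Lean on these libraries where they do the work, as an engineer would, in place of code of your own. Each camera call takes 0.05 s, during which the arm holds its last target.

## Working session

There is one attempt and no reset: what is moved stays moved. The work goes in short steps, Python scripts to look and compute and a tool call to move; the robot and the scene stay as the last step left them, time stands still between calls to the robot, and variables do not carry over. Pictures are saved under pics/ and viewed, and the job is handed in when it is done.

Besides the shell and the picture viewer there is one more tool, called after ">>>" by a JSON object that holds its "api" and its "payload". move_arm: Moves the arm, as the interface text tells. Its arguments: {"type":"object","properties":{"increments":{"type":"array","items":{"type":"number"}}},"required":["increments"]}

```bash
mkdir -p pics; python3 - <<'E'
from workcell import ctrl
import cv2,numpy as np
o=ctrl.get_obs();print({k:np.round(v,3) for k,v in o.items()})
for n in("scene","top"):
    i=ctrl.get_image(n);cv2.imwrite(f"pics/{n}0.png",i["frame"][:,:,::-1]);print(n,i["vertical_fov"],i["cx"],i["cy"],np.round(i["pose"],3).tolist())
E
```

```text
{'t': np.float64(0.0), 'qpos': array([ 1.303,  0.424,  1.631, -0.   ,  1.089, -0.019]), 'qvel': array([ 0.003,  0.   ,  0.001, -0.   ,  0.   ,  0.   ]), 'joint_torque': array([ 2.0000e-03, -5.4464e+01, -2.7366e+01,  6.4000e-02,  2.3000e-02,
       -0.0000e+00]), 'ee_pos': array([153.729, 605.222, 221.916]), 'orientation': array([-3.900e-01, -3.117e+00,  2.000e-03]), 'ft_force': array([ 0.724, -1.084,  0.511]), 'moment': array([-0.03 ,  0.015,  0.003]), 'width': np.float64(87.589)}
scene 50.494544097420196 258.0401195971935 198.8626673825787 [[-0.323, 0.595, -0.736, 1231.895], [0.946, 0.217, -0.239, 258.503], [0.017, -0.774, -0.633, 658.889], [0.0, 0.0, 0.0, 1.0]]
top 57.98840051620843 248.3191189247486 190.2479548171269 [[-0.006, -0.979, 0.205, 446.357], [-1.0, 0.005, -0.006, 33.072], [0.005, -0.205, -0.979, 788.433], [0.0, 0.0, 0.0, 1.0]]
```

```bash
ls
```

```text
pics
```

View pics/scene0.png

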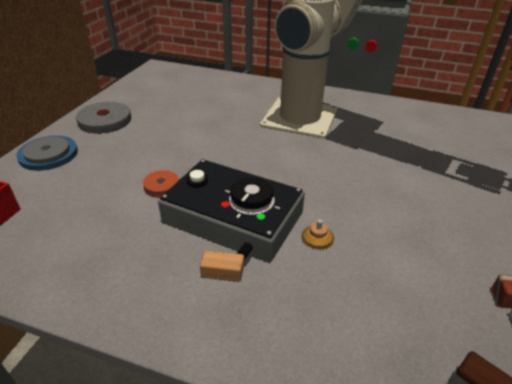

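View pics/top0.png

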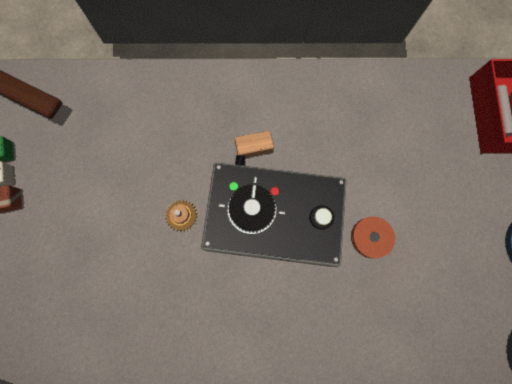

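The top view shows the knob at about (252,208), green dot (234,186), red dot (275,191), button (323,216), brush on the left, discs on the right and the block above. I'll enlarge it.

```bash
python3 - <<'E'
import cv2
a=cv2.imread("pics/top0.png")[145:275,195:355];cv2.imwrite("pics/c1.png",cv2.resize(a,None,fx=5,fy=5,interpolation=cv2.INTER_CUBIC))
a=cv2.imread("pics/scene0.png")[150:260,150:310];cv2.imwrite("pics/c2.png",cv2.resize(a,None,fx=5,fy=5,interpolation=cv2.INTER_CUBIC))
E
```

```text
(no output)
```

View pics/c1.png

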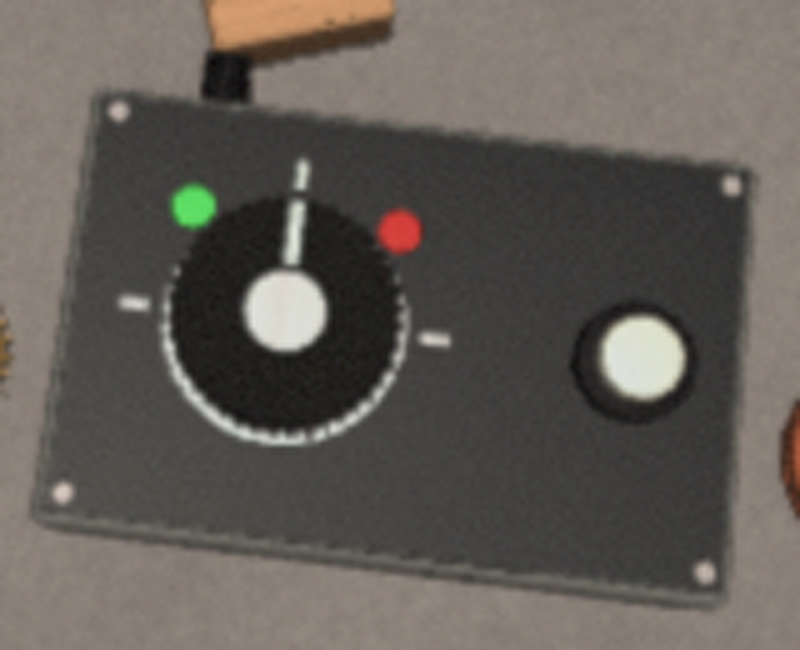

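View pics/c2.png

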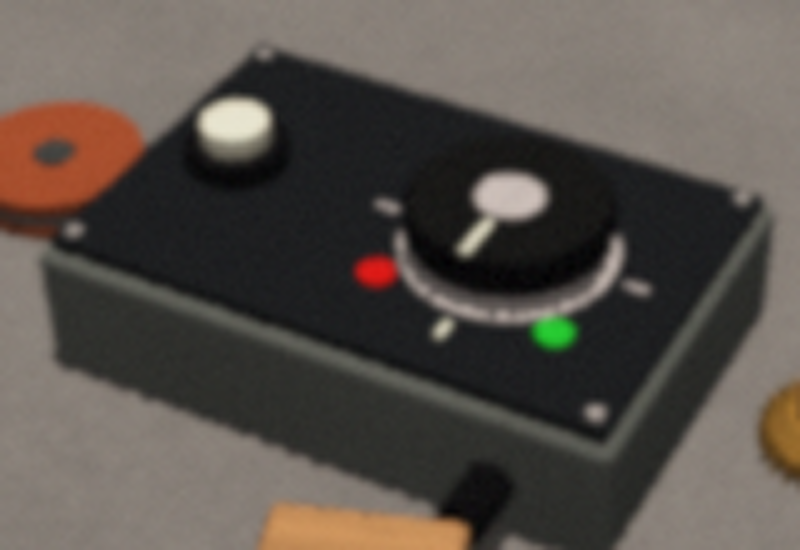

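```bash
cat > h.py <<'E'
import numpy as np,cv2
from workcell import ctrl
def cams():
    return {n:{k:v for k,v in ctrl.get_image(n).items()} for n in("scene","top")}
def ray(i,u,v):
    f=192/np.tan(np.radians(i["vertical_fov"])/2);P=np.array(i["pose"])
    d=P[:3,:3]@np.array([(u-i["cx"])/f,(v-i["cy"])/f,1]);return P[:3,3],d
def atz(i,u,v,z):
    c,d=ray(i,u,v);return c+d*(z-c[2])/d[2]
def tri(a,b):
    A=np.zeros((3,3));B=np.zeros(3)
    for c,d in(a,b):
        d=d/np.linalg.norm(d);M=np.eye(3)-np.outer(d,d);A+=M;B+=M@c
    return np.linalg.solve(A,B)
E
python3 - <<'E'
from h import *
I=cams();T,S=I["top"],I["scene"]
t=lambda x,y:(195+(x-2)/5,145+(y-2)/5)
s=lambda x,y:(150+(x-2)/5,150+(y-2)/5)
for n,p,q,z in(("knob",(286,311),(511,196),104),("green",(194,206),(555,333),77),("red",(400,232),(376,271),77),("ptr",(298,200),(463,252),104),("btn",(643,357),(235,118),95),("line",(303,173),(443,330),75)):
    print(n,atz(T,*t(*p),z).round(1),atz(S,*s(*q),z).round(1),tri(ray(T,*t(*p)),ray(S,*s(*q))).round(1))
o=ctrl.get_obs();print(cv2.Rodrigues(o["orientation"])[0].round(3).tolist(),o["ee_pos"])
E
```

```text
knob [555.9  22.2 104. ] [558.6  24.5 104. ] [556.   22.9 101.7]
green [605.1  60.2  77. ] [609.6  62.8  77. ] [605.7  60.9  73.3]
red [593.5 -26.3  77. ] [597.5 -25.1  77. ] [594.1 -26.6  73.9]
ptr [601.3  17.  104. ] [602.5  18.2 104. ] [601.4  17.4 103. ]
btn [ 537.9 -121.7   95. ] [ 536.  -121.5   95. ] [ 537.6 -121.1   96.3]
line [619.6  14.1  75. ] [622.   16.1  75. ] [620.   14.6  72.9]
[[-0.969, 0.246, -0.0], [0.246, 0.969, -0.001], [0.0, -0.001, -1.0]] [153.81545758 605.43635276 222.21325858]
```

>>> {"api": "move_arm", "payload": {"increments": [255, -40, -37, 4, 6, 255, -83, -76, 8, 13, 255, -127, -116, 12, 19, 255, -170, -156, 16, 26, 255, -215, -197, 20, 33, 255, -260, -238, 24, 40, 255, -305, -280, 28, 47, 255, -350, -321, 32, 54, 255, -393, -361, 36, 61, 255, -435, -399, 40, 67, 255, -470, -432, 43, 72, 255, -500, -459, 45, 75.8]}}

```text
t: 1.7
ee_pos: [526.1, 35.5, 177.4]
orientation: [2.226, 2.216, -0.001]
ft_force: [0.2, 0.9, 0.5]
width: 0.6
```

>>> {"api": "move_arm", "payload": {"increments": [255, 0, 0, 0, 0, 255, 0, 0, 0, 0]}}

```text
t: 1.95
ee_pos: [525.5, 35.7, 177.2]
orientation: [-2.226, -2.216, 0.002]
ft_force: [-0.6, -0.3, -0.1]
width: 0.6
```

```bash
cat > st.py <<'E'
from h import *
o=ctrl.get_obs();R=cv2.Rodrigues(o["orientation"])[0]
print(o["t"],o["ee_pos"].round(1),o["ft_force"].round(2),o["moment"].round(3),o["width"]);print(R.round(3).tolist(),o["qpos"].round(3))
def to(x,y,z): print("inc",(R.T@(np.array([x,y,z])-o["ee_pos"])).round(1))
import sys
if len(sys.argv)>1: to(*map(float,sys.argv[1:4]))
E
python3 st.py 525.5 37.2 112
```

```text
1.95 [525.5  35.7 177.2] [-0.63 -0.34 -0.1 ] [-0.083  0.044 -0.038] 0.6223614797070253
[[0.004, 1.0, -0.001], [1.0, -0.004, -0.001], [-0.001, -0.001, -1.0]] [ 4.600e-02  3.420e-01  1.881e+00 -1.000e-03  9.190e-01  5.100e-02]
inc [ 1.6  0.  65.2]
```

>>> {"api": "move_arm", "payload": {"increments": [255, 1.5, 0, 25, 0, 255, 1.5, 0, 50, 0, 255, 1.5, 0, 65, 0, 255, 1.5, 0, 68, 0, 255, 1.5, 0, 68, 0]}}

```text
t: 2.58
ee_pos: [525.6, 37.5, 109.5]
orientation: [-2.226, -2.217, 0.002]
ft_force: [-0.2, -0.9, 0.3]
width: 0.4
```

>>> {"api": "move_arm", "payload": {"increments": [255, 0, 0, 2, 0, 255, 0, 0, 4, 0, 255, 0, 0, 5, 0, 255, 0, 0, 6, 0, 255, 0, 0, 6, 0]}}

```text
t: 3.2
ee_pos: [525.7, 37.5, 103.7]
orientation: [-2.226, -2.217, 0.002]
ft_force: [-1.6, 0.2, 4.1]
width: 0.5
```

```bash
python3 st.py 525.5 37.2 101
```

```text
3.2 [525.7  37.5 103.7] [-1.61  0.2   4.06] [-0.021  0.32  -0.026] 0.4911881837498665
[[0.004, 1.0, -0.001], [1.0, -0.004, -0.001], [-0.001, -0.001, -1.0]] [ 4.900e-02  4.570e-01  1.923e+00 -1.000e-03  7.630e-01  5.400e-02]
inc [-0.3 -0.2  2.7]
```

>>> {"api": "move_arm", "payload": {"increments": [255, 0, 0, 2.5, 0, 255, 0, 0, 2.5, 0, 255, -2.7, -1.1, 2.5, -5, 255, -5.5, -2, 2.5, -10, 255, -8.4, -2.7, 2.5, -15, 255, -11.3, -3.1, 2.5, -20, 255, -14.3, -3.3, 2.5, -25, 255, -17.2, -3.2, 2.5, -30, 255, -20.2, -2.9, 2.5, -35, 255, -23.1, -2.3, 2.5, -40, 255, -25.9, -1.4, 2.5, -45, 255, -27.5, -0.9, 2.5, -48]}}

```text
t: 4.7
ee_pos: [525.5, 9.8, 101.8]
orientation: [1.128, 2.931, -0.0]
ft_force: [-0.8, 0.9, 5.3]
width: 0.2
```

```bash
python3 st.py; python3 - <<'E'
from h import *
I=cams()
a=I["top"]["frame"][145:275,195:355,::-1];b=I["scene"]["frame"][150:260,150:310,::-1]
cv2.imwrite("pics/d1.png",cv2.resize(cv2.vconcat([a,b]),None,fx=2.4,fy=2.4,interpolation=cv2.INTER_CUBIC))
E
```

```text
4.7 [525.5   9.8 101.8] [-0.8   0.94  5.31] [0.091 0.067 0.031] 0.2340618044473141
[[-0.742, 0.671, 0.001], [0.671, 0.742, -0.001], [-0.001, 0.0, -1.0]] [-4.000e-03  4.580e-01  1.928e+00 -1.000e-03  7.550e-01 -8.390e-01]
```

View pics/d1.png

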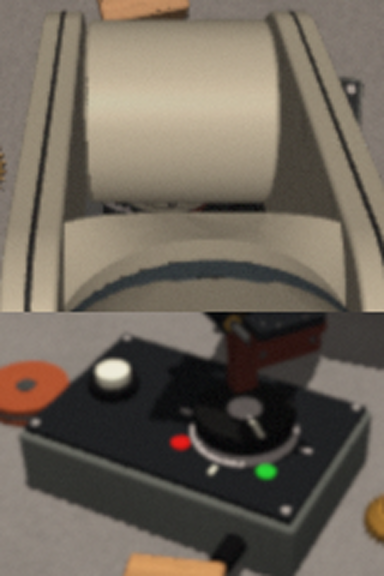

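The scene view shows the pointer (about (255,427) in the crop) aiming at the green dot. Lifting straight off.

>>> {"api": "move_arm", "payload": {"increments": [255, 0, 0, -3, 0, 255, 0, 0, -10, 0, 255, 0, 0, -40, 0, 255, 0, 0, -80, 0, 255, 0, 0, -80, 0]}}

```text
t: 5.42
ee_pos: [527.4, 9.8, 184.6]
orientation: [1.128, 2.925, 0.003]
ft_force: [-0.1, -0.5, -0.2]
width: 0.6
```

```bash
python3 st.py 537.3 -121.3 150; python3 - <<'E'
from h import *
I=cams()
b=I["scene"]["frame"][150:260,150:310,::-1]
cv2.imwrite("pics/d2.png",cv2.resize(b,None,fx=5,fy=5,interpolation=cv2.INTER_CUBIC))
E
```

```text
5.425 [527.4   9.8 184.6] [-0.15 -0.51 -0.19] [-0.025 -0.001 -0.076] 0.6406547889469315
[[-0.741, 0.671, 0.007], [0.671, 0.741, -0.001], [-0.005, 0.004, -1.0]] [-3.00e-03  3.29e-01  1.88e+00 -1.00e-03  9.26e-01 -8.38e-01]
inc [-95.2 -90.7  34.8]
```

View pics/d2.png

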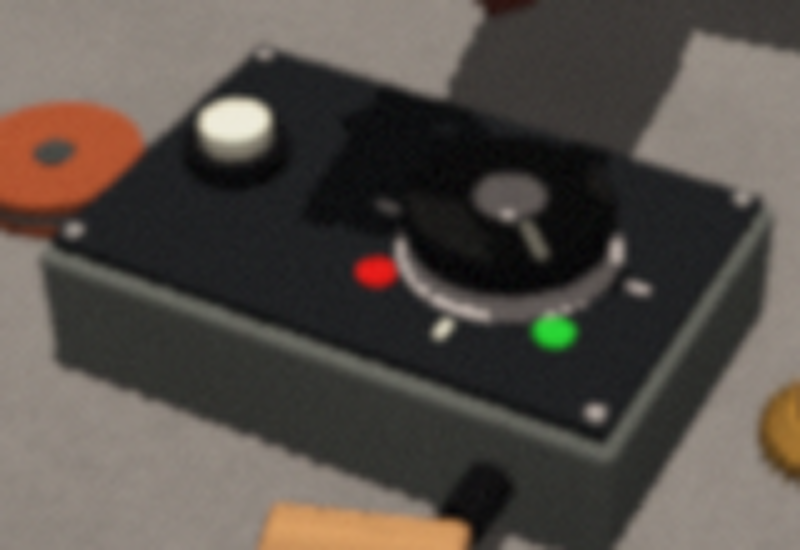

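```bash
python3 - <<'E'
from h import *
S=ctrl.get_image("scene");s=lambda x,y:(150+(x-2)/5,150+(y-2)/5)
c=atz(S,*s(511,196),104);p=atz(S,*s(545,258),104);g=atz(S,*s(555,333),77)
for q in(p,g):d=q-c;print(q.round(1),np.hypot(*d[:2]),np.degrees(np.arctan2(d[1],d[0])))
print(np.hypot(*(p-g)[:2]))
E
```

```text
[594.3  52.5 104. ] 45.356371568488164 38.18475889674948
[609.6  62.8  77. ] 63.696575431267256 36.93192521701152
18.377822177342736
```

>>> {"api": "move_arm", "payload": {"increments": [255, -32, -30, 0, 5, 255, -64, -60, 8, 15, 255, -90, -86, 20, 24, 255, -95, -90.5, 35, 30, 255, -95, -90.5, 35, 30, 255, -95, -90.5, 35, 30]}}

```text
t: 6.32
ee_pos: [534.0, -120.5, 145.7]
orientation: [-1.847, -2.54, 0.002]
ft_force: [0.4, 1.2, -0.1]
width: 0.5
```

```bash
python3 st.py 537.3 -121.3 100
```

```text
6.325 [ 534.  -120.5  145.7] [ 0.39  1.17 -0.06] [-0.024  0.039  0.049] 0.45778056749555196
[[-0.308, 0.951, -0.002], [0.951, 0.308, -0.0], [0.0, -0.002, -1.0]] [-2.430e-01  4.160e-01  1.857e+00 -1.000e-03  8.710e-01 -5.560e-01]
inc [-1.8  3.  45.7]
```

The pointer is at 38.2° and the green dot at 36.9°, so the knob is clicked in. Next, the button.

>>> {"api": "move_arm", "payload": {"increments": [255, -2, 3, 20, 0, 255, -2, 3, 38, 0, 255, -2, 3, 45, 0, 255, -2, 3, 49, 0, 255, -2, 3, 52, 0, 255, -2, 3, 54, 0, 255, -2, 3, 55, 0, 255, -2, 3, 55, 0]}}

```text
t: 7.32
ee_pos: [537.2, -121.5, 91.3]
orientation: [-1.847, -2.54, 0.002]
ft_force: [-3.6, 1.6, 7.3]
width: 0.8
```

>>> {"api": "move_arm", "payload": {"increments": [255, 0, 0, 1, 0, 255, 0, 0, 1.5, 0, 255, 0, 0, 1.5, 0]}}

```text
t: 7.7
ee_pos: [537.2, -121.4, 91.1]
orientation: [-1.847, -2.54, 0.002]
ft_force: [-5.3, 2.2, 13.5]
width: 0.8
```

```bash
python3 st.py;  python3 - <<'E'
from h import *
I=cams()
b=I["scene"]["frame"][150:260,150:310,::-1]
cv2.imwrite("pics/d3.png",cv2.resize(b,None,fx=5,fy=5,interpolation=cv2.INTER_CUBIC))
E
```

```text
7.7 [ 537.2 -121.4   91.1] [-5.25  2.16 13.47] [0.365 1.149 0.014] 0.7880557724717931
[[-0.308, 0.951, -0.001], [0.951, 0.308, -0.0], [0.0, -0.001, -1.0]] [-2.440e-01  5.050e-01  1.875e+00 -1.000e-03  7.630e-01 -5.560e-01]
```

View pics/d3.png

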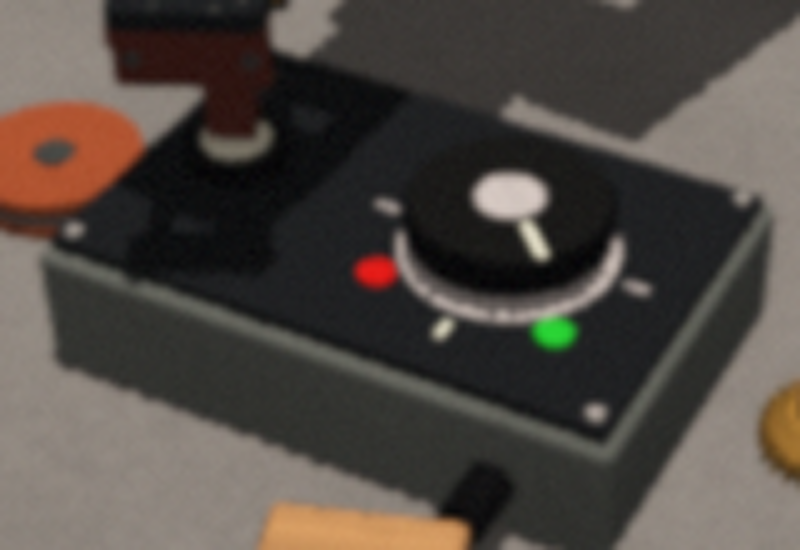

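The force rose from 7 to 13.5 N with no travel, and the white top is visibly sunk (about (236,140) against (235,118) before). The button is at its stop, so I'm lifting.

>>> {"api": "move_arm", "payload": {"increments": [255, 0, 0, -5, 0, 255, 0, 0, -15, 0, 255, 0, 0, -50, 0, 255, 0, 0, -90, 0, 255, 0, 0, -110, 0, 255, 0, 0, -110, 0, 255, 0, 0, -110, 0]}}

```text
t: 8.68
ee_pos: [537.0, -121.4, 200.5]
orientation: [-1.847, -2.54, 0.002]
ft_force: [-0.3, -0.2, -0.0]
width: 0.9
```

```bash
python3 st.py;  python3 - <<'E'
from h import *
I=cams()
b=I["scene"]["frame"][150:300,130:350,::-1]
cv2.imwrite("pics/d4.png",cv2.resize(b,None,fx=3.6,fy=3.6,interpolation=cv2.INTER_CUBIC))
E
```

```text
8.675 [ 537.  -121.4  200.5] [-0.31 -0.21 -0.01] [-0.053 -0.01   0.   ] 0.892221039147157
[[-0.308, 0.951, -0.002], [0.951, 0.308, -0.0], [0.0, -0.002, -1.0]] [-2.440e-01  3.440e-01  1.813e+00 -1.000e-03  9.870e-01 -5.570e-01]
```

View pics/d4.png

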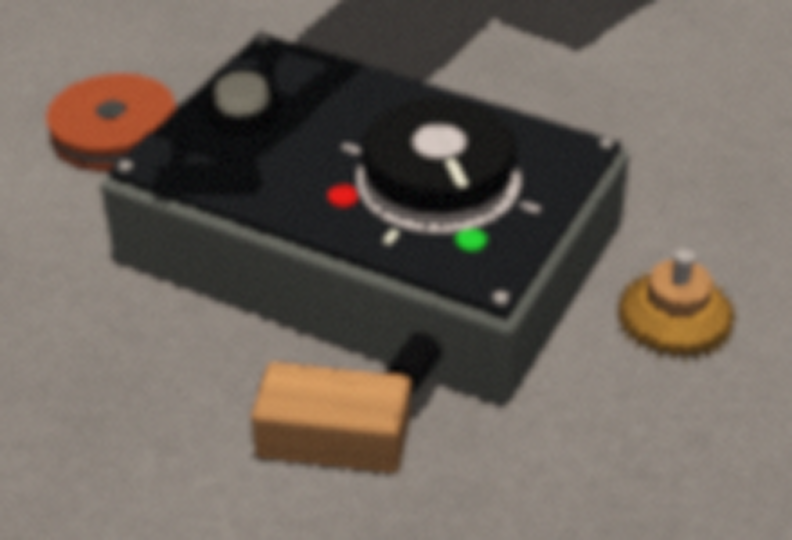

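The button is up again (in shadow, about (242,92)). The pointer is at the green dot, and the brush, discs and block have not moved.

```bash
python3 -c "
from workcell import ctrl
print(ctrl.close_job())"
```

```text
the job is handed in; nothing more can be done
None
```

I rubbed the speed knob one click anticlockwise with the closed fingertips until the pointer clicked in at the green dot. I then lifted off, pressed the start button to its stop and let it come back up. The job is handed in, and no verdict was reported.

My last checks:
- **Knob:** I measured the pointer at 38.2° and the green dot at 36.9°. The horizontal distance was about 18.4 mm against the 19 mm limit. The geometry alone makes it 18 mm at best, so this margin is thin.
- **Start button:** At the bottom the force rose from 7 to 13.5 N with almost no further travel. I could not read the travel directly. By the arm's height and the camera's estimate of the button top (about 96 mm, good to about 2 mm) it came to only about 5 mm. I took the stop from the force and the visibly sunken button. It was up again in the last picture.
- **Surroundings:** The brush, discs and block looked unmoved in the last picture, by eye only. The wrist force was about zero with the tool 200 mm above the bench, and the robot's clock stood at about 9 s of the 48 s allowed.

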